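# Latch the pull hook onto the tester's anchor pin and start the test

## Robot

A 7-joint arm with a two-finger parallel gripper is mounted at the origin on a cart in front of the work surface, level with it; the furniture and walls round the work are solid. World frame = base frame: x ahead of the robot, y to its left, z up, the work surface at z = 0. Lengths are in m, angles in rad, forces in N, time in s.
With the tool pointing down it reaches from about 0.4 to 0.925 m from the base axis. Payload 5.6 kg.
Tool frame: the origin (TCP) lies midway between the tips of the shut fingers; the grasp point (between the pads) lies 19 mm behind it; z points along the fingers, y is the direction in which the jaws open and shut (so a half turn about z gives the same grasp; the last joint's range is limited). The gripper opens to 85 mm and grips with 20 to 120 N. Pads are 22 mm wide; open, the fingers measure 114 mm over their backs; the gripper's body (76 mm by 85 mm) begins 54 mm behind the grasp point. The pads swing forward as they close: fully open they stand 13 mm farther back than shut.
Start: joints at [-1.372, 0.468, -0.012, 1.603, 0.006, 1.071, -0.056], TCP at [0.156, 0.631, 0.231] pointing down, gripper open.
Joint ranges: [-2.53, 2.53], [-0.31, 2.02], [-1.57, 1.55], [0.28, 2.44], [-1.29, 4.43], [0.15, 1.84], [-2.92, 2.92]. Speed limits (rad/s): [2.57, 2.57, 3.14, 3.14, 3.14, 3.14, 3.14].

## Interface

Orientations are given as [roll, pitch, yaw] about the fixed x, y, z axes, in that order (R = Rz(yaw) Ry(pitch) Rx(roll)).
In Python, from rig import env gives the robot as it stands. The module is installed in compiled form; this text tells all that it offers.
- The arm moves only by the shell command python3 -m inch 'ROWS'. ROWS is a JSON object of lists of equal length, an entry for each row: "claw": the closure in counts, from 0 (fully open) to 255 (shut); "translation": the shift along the world's x, y, z in m, a list of three; "rotation": the turn, a rotation vector about the world's x, y, z in degrees, a list of three. A call has 1 to 20 rows; each row shifts and turns the commanded pose from where the row before left it; what a row does not reach is not made up. A row lasts 1/10 s, in which the tool goes at most 50 mm and 8.59 degrees, less where a joint would pass 70% of its speed; a pose out of reach is approached as far as the arm can. A call with a gripper value outside its range is refused whole. The fingers move at their own pace and stop on an object; the grip force is fixed at half the most. Time passes only in rows, so rows that do not move let the fingers close. It gives the time, the measured TCP pose, the force and the opening at its end, in the units of the state.
- env.get_state(): the state, without advancing time (a new reading comes with each control period).
- env.grab_frame(name): name is "side" or "top"; returns a dict with "img" (420x560x3 uint8, red, green, blue), "vfov" (degrees; the focal length in pixels is half the picture's height over the tangent of half this angle, whatever the lens; pixels are square), "cx", "cy" (the principal point, pixels), "rvec" (rotation vector, rad) and "tvec" (3), from world to camera coordinates, as OpenCV has them. Camera axes: x right, y down, z forward; pixel columns grow to the right and rows downward; lengths in m; the calibration is good to about 2 mm. A picture is of the moment at which its call begins. There is no depth.
- env.close_job(): hands the job in, once; it reports no verdict.
The state is a dict: "time_s": time; "joints": joint angles; "qd": joint speeds; "effort": joint torques, N m; "eef_pos": TCP position; "tool_rot": TCP orientation; "wrist_force": force on the tool from outside, world axes, zero at the start; "wrist_torque": the same for the moment, N m; "width": finger opening in m.
Only numpy, scipy, OpenCV 4.12 (cv2) and the standard library are available. Lean on these libraries where they do the work, as an engineer would, in place of code of your own. Each camera call takes 0.05 s, during which the arm holds its last target. There are 200 camera calls.

## Task

Take the pull hook out of its wooden stand and push its mouth onto the anchor pin of the pull tester, tilted so that it goes in under the tester's overhanging head, until the pin is fully home and the sprung latch has snapped shut behind it. Let go so that the hook lies at rest on the tester's rest bar; then press the separate test button fully down and release it. Leave the tin, the solder spool and the beeswax where they are.

Things in the scene. Friction and masses are not known exactly. Their poses are not given: they have to be found in the camera images.
- pull_hook: Flat steel snap hook with a black grip, 14 mm thick (own y), 0.22 kg (varies), upright in the wooden stand at the start. Origin: where the centre of a fully seated 10 mm pin lies. Own z runs up the grip; the mouth opens to -z. Steel body x -22 to 22, z 5 to 45 mm; prongs down to z = -42 mm, outer faces x = -22 and 22 mm. It may go on the pin either way round.
- hook_grip (a point): Middle of the hook's black grip, 80 mm up the hook's z from its origin. The grip is 22 mm wide (hook x), 14 mm thick (hook y), from z = 45 to 99 mm, with an end cap 30 x 14 mm up to z = 106 mm. Grip it across the 14 mm.
- hook_mouth (a point): Entrance of the hook's mouth, at x = -2, z = -42 mm of the hook, between the prong tips: 29 mm wide there, narrowing to 16 mm (hook x -10 to 6 mm) at z = -33 mm. At the top of the throat is a 90 degree V that centres the pin.
- latch (a joint): Sprung brass latch bar across the hook's mouth, pivoted at x = 10, z = -28 mm of the hook; rad, 0 = shut, 1.5 = folded inward against the prong. The pin pushes it open (about 2 N); it springs shut behind the pin once the pin is within about 4 mm of the seat.
- hook_stand: Fixed wooden stand, foot 80 x 56 mm, 32 mm high; its pocket is 47 x 18 mm, pocket floor 8 mm above the worktop. Origin: centre of its underside. In it the hook's origin is 50 mm above the worktop and the hook's axes are along the stand's; draw the hook straight up by 30 mm or more.
- pull_tester: Grey fixed tester, base 165 x 100 x 12 mm. Origin: underside, below the pin; own x points from its front (robot side) to its column (x 57 to 87 mm), y along the pin. Its head (x -4 to 87, y -31 to 31, z 150 to 200 mm) overhangs the pin, so a vertical hook does not fit: push it on from the front, mouth first along its own axis, grip leaning to the front (-x) 25 to 35 degrees from vertical.
- anchor_pin (a point): Centre of the tester's horizontal steel anchor pin, 10 mm diameter, along the tester's y, 80 mm above the worktop, between two steel cheeks 6 mm thick at y = -20 and 20 mm (gap 34 mm, up to z = 92 mm).
- rest_bar (a point): Centre of the tester's rubber rest bar, 8 mm diameter, along y, 44 mm in front of and 18 mm above the pin, carried by arms from the cheeks. With the hook fully home and let go, the edge of its steel body lies on this bar and the grip leans 35 degrees to the front.
- test_button_base: Housing of the separate fixed test button; origin at the centre of its underside on the worktop.
- test_button_top (a point): Centre of the top of the round steel push button, 28 mm diameter; it is pressed straight down.
- test_button (a joint): Travel of the button in m: 0 up, 0.006 fully down; sprung, fully down at about 5 N.
- tin: Small grey round tin, 35 mm diameter, 21 mm high; origin at its underside. Bystander.
- spool: Solder spool standing on its flange, 36 mm diameter, 20 mm high; origin at its underside. Bystander.
- wax: Round cake of beeswax, 45 mm diameter, 20 mm high; origin at its underside. Bystander.
Things that resemble listed ones, but are neither listed nor needed, are in the scene too. Leave any pink or purple look-alike of the test_button_base alone.

How it is judged:
By the outcome, as a careful person would: the job done as asked, in the order asked, and still so for the second after the job is handed in, with the robot touching nothing.
It also fails if it takes over 54 s, if anything falls off the work surface, if the arm or the gripper's body presses on something with over 40 N, if the wrist force passes 120 N, or if a joint passes its speed limit or range.

## Working session

There is one attempt and no reset: what is moved stays moved. The work goes in short steps, Python scripts to look and compute and a shell command to move; the robot and the scene stay as the last step left them, time stands still between calls to the robot, and variables do not carry over. Pictures are saved under pics/ and viewed, about 8 in all and at most 12, crops included, and the job is handed in when it is done.

```bash
mkdir -p pics
cat > h.py <<'E'
import numpy as np, cv2, json
from rig import env
def grab(n,fn=None):
    f=env.grab_frame(n)
    d={k:np.array(f[k]).tolist() for k in("vfov","cx","cy","rvec","tvec")}
    json.dump(d,open(f'cal_{n}.json','w'))
    if fn: cv2.imwrite(f'pics/{fn}.png',f['img'][...,::-1]); 
    return f['img']
def cal(n):
    d=json.load(open(f'cal_{n}.json')); f=210/np.tan(np.radians(d['vfov'])/2)
    K=np.array([[f,0,d['cx']],[0,f,d['cy']],[0,0,1]]); return K,np.array(d['rvec'],float).reshape(3,1),np.array(d['tvec'],float).reshape(3,1)
def ray(n,u,v):
    K,r,t=cal(n);R=cv2.Rodrigues(r)[0];c=-R.T@t
    return c.ravel(),(R.T@np.linalg.inv(K)@np.array([u,v,1.])).ravel()
def onz(n,u,v,z):
    c,d=ray(n,u,v); return (c+d*(z-c[2])/d[2]).round(4)
def proj(n,P):
    K,r,t=cal(n); return cv2.projectPoints(np.array(P,float).reshape(-1,1,3),r,t,K,None)[0].reshape(-1,2).round(1)
def tri(u1,u2):
    c1,d1=ray('top',*u1);c2,d2=ray('side',*u2)
    A=np.c_[d1,-d2];s=np.linalg.lstsq(A,c2-c1,rcond=None)[0]
    p,q=c1+d1*s[0],c2+d2*s[1];return ((p+q)/2).round(4),np.linalg.norm(p-q).round(4)
E
python3 - <<'E'
from h import *
a=grab('top','top0');b=grab('side','side0')
for n in('top','side'):
    c,d=ray(n,280,210);print(n,c,d)
print(env.get_state())
E
```

```text
top [ 0.37885852 -0.15206071  1.03736697] [ 0.12678453  0.03304    -0.99160426]
side [-0.19252405 -1.12780012  0.81639219] [ 0.51556089  0.6892942  -0.50914343]
{'time_s': 0.1, 'joints': array([-1.37199559,  0.46829838, -0.01159499,  1.60356655,  0.00601335,
        1.07141273, -0.05629369]), 'qd': array([ 0.00136868, -0.00271996,  0.00097565, -0.00211499,  0.00020336,
        0.00052366, -0.00047823]), 'effort': array([ 8.23233968e-04, -5.33521700e+01,  2.13863072e-02, -2.51966894e+01,
        1.14962840e-02,  4.31285152e-03,  2.73621373e-05]), 'eef_pos': array([0.15559113, 0.63056328, 0.23041308]), 'tool_rot': array([-3.13994712e+00,  1.33493703e-04,  2.89973349e+00]), 'wrist_force': array([ 0.46604278, -0.00669021,  0.7290099 ]), 'wrist_torque': array([-0.00632787, -0.04202504, -0.0043026 ]), 'width': 0.08532654657730707}
```

View pics/top0.png

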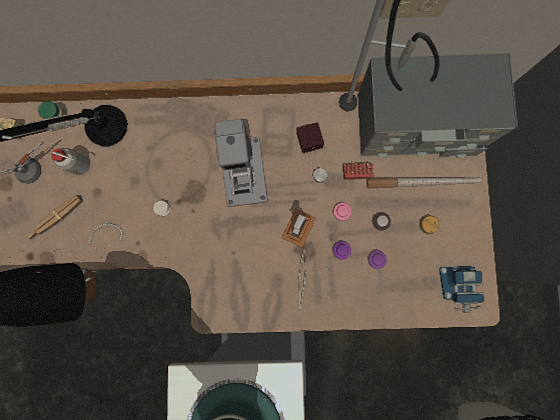

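View pics/side0.png

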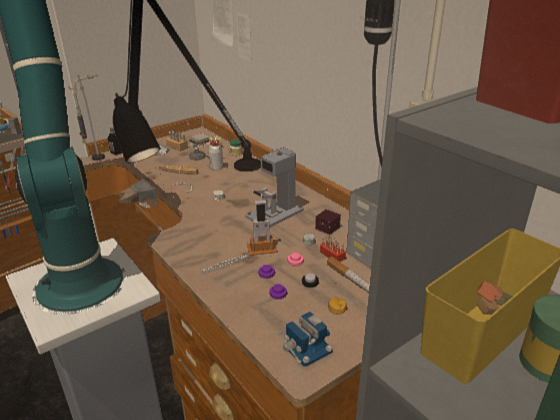

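The top view shows the tester at about (243,165), the hook in its stand at (297,225), and the button with a steel top on a black housing at (381,221). The pink and purple look-alikes sit around the button. Next I'll enlarge both views.

Run:
```python
import cv2
a=cv2.imread('pics/top0.png');b=cv2.imread('pics/side0.png')
cv2.imwrite('pics/topc.png',cv2.resize(a[110:260,205:405],None,fx=4,fy=4,interpolation=cv2.INTER_CUBIC))
cv2.imwrite('pics/sidec.png',cv2.resize(b[140:290,225:365],None,fx=4,fy=4,interpolation=cv2.INTER_CUBIC))
```

```text
(no output)
```

View pics/topc.png

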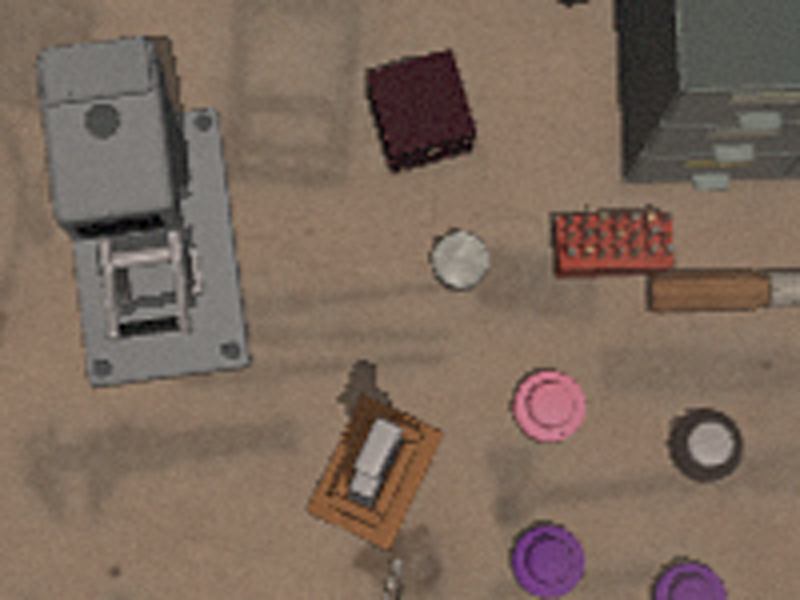

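View pics/sidec.png

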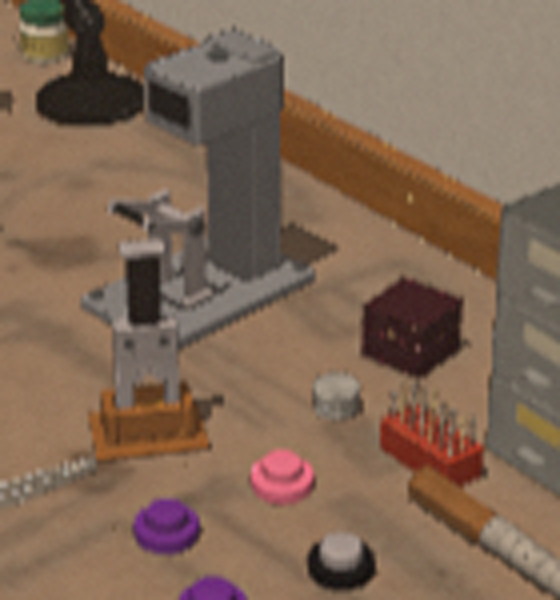

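The enlarged top crop is offset (205,110) at scale 4. It shows the tester base front corners at (92,386) and (250,366), and the back-right corner at (214,110). The stand's foot corners are at (360,395), (442,430), (388,550) and (307,508). The hook cap is at about (381,448), and the button top at (711,444). The side crop is offset (225,140) and shows the cap at (144,247) and the button top at (341,550).

Run:
```python
from h import *
T=lambda x,y:(205+x/4,110+y/4); S=lambda x,y:(225+x/4,140+y/4)
print('proj origin',proj('top',[[0,0,0]]))
C=[onz('top',*T(*p),.012)[:2] for p in((92,386),(250,366),(214,110))]
print('base',C,np.linalg.norm(C[0]-C[1]),np.linalg.norm(C[1]-C[2]))
print('yaw',[np.degrees(np.arctan2(*(C[2]-C[1])[::-1])),np.degrees(np.arctan2(*(C[1]-C[0])[::-1]))+90])
print('pin',onz('top',*T(145,252),.085),'rest',onz('top',*T(149,325),.102))
print('cheeks', onz('top',*T(106,245),.092),onz('top',*T(176,238),.092))
print('head front', [onz('top',*T(*p),.2) for p in((60,222),(165,210),(157,98),(42,105))])
for z in(0,.008,.032):
  F=np.array([onz('top',*T(*p),z)[:2] for p in((360,395),(442,430),(388,550),(307,508))])
  print('stand',z,F.mean(0),[np.linalg.norm(F[i]-F[(i+1)%4]).round(4) for i in range(4)],[np.degrees(np.arctan2(*(F[(i+1)%4]-F[i])[::-1])).round(1) for i in range(4)])
print('cap',[onz('top',*T(*p),.156) for p in((381,448),(391,422),(372,472))],tri(T(381,448),S(144,245)))
print('button',tri(T(711,444),S(341,543)),onz('top',*T(705,445),0.005))
for n,p in dict(tin=(460,260),wax=(898,456)).items(): print(n,onz('top',*T(*p),.02))
```

```text
proj origin [[234.8 431. ]]
base [array([0.5224, 0.009 ]), array([ 0.5318, -0.0879]), array([ 0.6938, -0.0689])] 0.09735486633959292 0.16311039206623218
yaw [np.float64(6.689315397634066), np.float64(5.540767632592406)]
pin [ 0.5888 -0.0337  0.085 ] rest [ 0.5433 -0.0375  0.102 ]
cheeks [ 0.592  -0.0124  0.092 ] [ 0.5948 -0.0523  0.092 ]
head front [array([ 0.5802, -0.0052,  0.2   ]), array([ 0.5847, -0.0584,  0.2   ]), array([ 0.6433, -0.0552,  0.2   ]), array([0.6416, 0.0036, 0.2   ])]
stand 0 [ 0.46665  -0.161875] [np.float64(0.0548), np.float64(0.0806), np.float64(0.0556), np.float64(0.0767)] [np.float64(-115.0), np.float64(153.9), np.float64(60.9), np.float64(-26.6)]
stand 0.008 [ 0.46595 -0.1618 ] [np.float64(0.0544), np.float64(0.08), np.float64(0.0552), np.float64(0.0761)] [np.float64(-115.0), np.float64(153.9), np.float64(61.0), np.float64(-26.7)]
stand 0.032 [ 0.463925 -0.1616  ] [np.float64(0.0531), np.float64(0.0782), np.float64(0.0538), np.float64(0.0744)] [np.float64(-115.0), np.float64(153.9), np.float64(61.0), np.float64(-26.7)]
cap [array([ 0.4651, -0.1643,  0.156 ]), array([ 0.4785, -0.1699,  0.156 ]), array([ 0.4527, -0.1592,  0.156 ])] (array([ 0.465 , -0.1642,  0.1551]), np.float64(0.0004))
button (array([ 0.4742, -0.3633,  0.022 ]), np.float64(0.0011)) [ 0.4758 -0.3635  0.005 ]
tin [ 0.592  -0.2179  0.02  ]
wax [ 0.4644 -0.4751  0.02  ]
```

Run:
```python
from h import *
p=onz('top',105,125,.01);print(p,proj('side',[p]))
print(tri((20,132),(135,140)))
for z in(0,.3,.5):print(z,onz('top',20,132,z),onz('side',135,140,z),onz('side',150,158,z))
P=[[.156,.631,.23],[.3,.45,.25],[.42,.25,.25],[.465,.05,.25],[.465,-.163,.21]]
print(proj('top',P),proj('side',P))
```

```text
[0.7397 0.3183 0.01  ] [[248. 163.]]
(array([0.5298, 0.466 , 0.1541]), np.float64(0.3005))
0 [0.732  0.5407 0.    ] [0.5003 0.828  0.    ] [0.473  0.6153 0.    ]
0.3 [0.6299 0.3404 0.3   ] [0.2457 0.1093 0.3   ] [ 0.2284 -0.0252  0.3   ]
0.5 [0.5618 0.2068 0.5   ] [ 0.076  -0.3698  0.5   ] [ 0.0654 -0.4523  0.5   ]
[[-126.1  398. ]
 [ -31.5  316.6]
 [  79.3  247.7]
 [ 186.3  220.5]
 [ 299.9  219.4]] [[ 52.2 119.2]
 [111.5 118.8]
 [172.2 127.8]
 [217.5 144. ]
 [260.2 182.9]]
```

Run:
```python
from h import *
for a in((40,295),(70,290),(20,295)):
  for b in((135,135),(145,155),(120,105)): print(a,b,tri(a,b))
import cv2
a=cv2.imread('pics/top0.png')[90:360,:200];b=cv2.imread('pics/side0.png')[80:290,60:260]
cv2.imwrite('pics/lamp.png',np.hstack([cv2.resize(a,(400,540)),cv2.resize(b,(400,420))[:540] if 0 else cv2.copyMakeBorder(cv2.resize(b,(400,420)),0,120,0,0,0)]))
```

```text
(40, 295) (135, 135) (array([0.3319, 0.3391, 0.2196]), np.float64(0.0041))
(40, 295) (145, 155) (array([0.3456, 0.3737, 0.1389]), np.float64(0.0387))
(40, 295) (120, 105) (array([0.3125, 0.2883, 0.3307]), np.float64(0.061))
(70, 290) (135, 135) (array([0.3269, 0.281 , 0.2366]), np.float64(0.0348))
(70, 290) (145, 155) (array([0.3402, 0.312 , 0.1578]), np.float64(0.0036))
(70, 290) (120, 105) (array([0.3083, 0.2361, 0.3447]), np.float64(0.0861))
(20, 295) (135, 135) (array([0.339 , 0.3812, 0.2063]), np.float64(0.0117))
(20, 295) (145, 155) (array([0.3534, 0.4188, 0.1239]), np.float64(0.0571))
(20, 295) (120, 105) (array([0.3186, 0.3256, 0.3202]), np.float64(0.0486))
```

View pics/lamp.png

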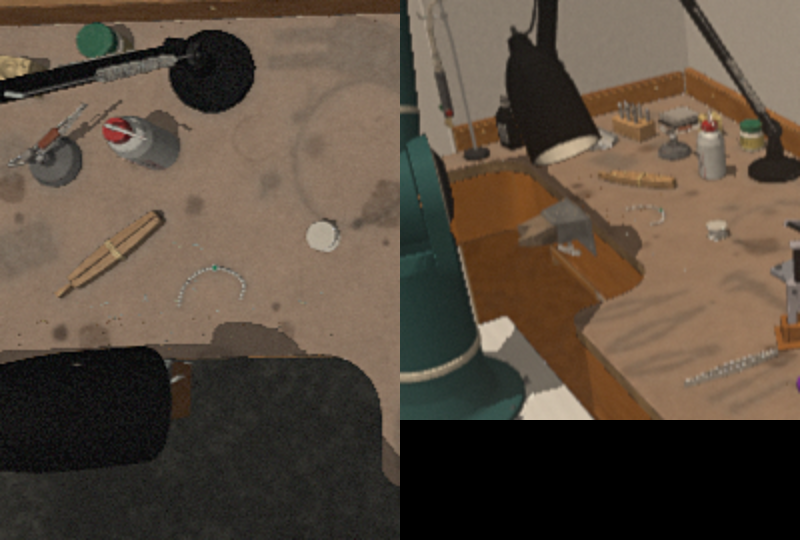

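The lamp head is solid and hangs between the start pose and the work, near (0.33, 0.33, 0.15–0.33). I'll work out where its arm runs before moving.

Run:
```python
from h import *
n=lambda cam,a,b:np.cross(ray(cam,*a)[1],ray(cam,*b)[1])
def line(t1,t2,s1,s2):
  nt,ns=n('top',t1,t2),n('side',s1,s2);d=np.cross(nt,ns);d/=np.linalg.norm(d)
  ct,cs=ray('top',0,0)[0],ray('side',0,0)[0]
  p=np.linalg.lstsq(np.array([nt,ns,d]),np.array([nt@ct,ns@cs,0]),rcond=None)[0]
  for z in(.05,.2,.4,.6,.8,1.):
    q=p+d*(z-p[2])/d[2];print(z,q.round(3),proj('top',[q])[0],proj('side',[q])[0])
line((92,112),(0,137),(247,155),(150,0))
print('arm2 rays')
for v in(85,40,0):
  c,d=ray('side',135,v)
  for x in(.2,.3,.4,.5,.6,.7): print(v,(c+d*(x-c[0])/d[0]).round(3))
print([onz('top',u,v,z) for u,v in((85,270),(85,320),(0,272),(0,325)) for z in(.15,.25)])
```

```text
0.05 [0.751 0.367 0.05 ] [ 78.  115.8] [242.9 148.5]
0.2 [0.673 0.374 0.2  ] [ 36.4 127.1] [221.9 115. ]
0.4 [0.569 0.382 0.4  ] [-50.  150.6] [189.6  63.3]
0.6 [0.466 0.391 0.6  ] [-217.5  196.1] [151.    1.6]
0.8 [0.362 0.4   0.8  ] [-680.6  321.9] [103.9 -73.6]
1.0 [0.258 0.409 1.   ] [-8099.   2337.8] [  45.4 -167.1]
arm2 rays
85 [ 0.2   -0.078  0.502]
85 [0.3   0.19  0.422]
85 [0.4   0.458 0.342]
85 [0.5   0.725 0.262]
85 [0.6   0.993 0.182]
85 [0.7   1.26  0.102]
40 [ 0.2   -0.117  0.604]
40 [0.3  0.14 0.55]
40 [0.4   0.398 0.495]
40 [0.5   0.655 0.441]
40 [0.6   0.913 0.387]
40 [0.7   1.17  0.333]
0 [ 0.2   -0.148  0.683]
0 [0.3   0.102 0.649]
0 [0.4   0.351 0.614]
0 [0.5   0.601 0.58 ]
0 [0.6   0.851 0.546]
0 [0.7   1.1   0.512]
[array([0.3785, 0.2873, 0.15  ]), array([0.3786, 0.2378, 0.25  ]), array([0.2767, 0.2838, 0.15  ]), array([0.2882, 0.2347, 0.25  ]), array([0.3794, 0.4662, 0.15  ]), array([0.3793, 0.3965, 0.25  ]), array([0.2713, 0.4596, 0.15  ]), array([0.2834, 0.3907, 0.25  ])]
```

The lamp forms an arch in the plane y≈0.39, running from its head up to an elbow at about z 0.7 and down to its foot at (0.74, 0.32). I'll pass on the inside, close to the base at r≈0.30, with the fingers shut.

```bash
python3 -m inch '{"claw":[255,255,255,255,255,255,255,255,255,255,255],"translation":[[-0.008,-0.034,0.004],[-0.008,-0.034,0.004],[-0.008,-0.034,0.004],[-0.008,-0.034,0.004],[-0.008,-0.034,0.004],[-0.008,-0.034,0.004],[-0.008,-0.034,0.004],[-0.008,-0.034,0.004],[-0.008,-0.034,0.004],[-0.008,-0.034,0.004],[0,0,0]],"rotation":[[0,0,0],[0,0,0],[0,0,0],[0,0,0],[0,0,0],[0,0,0],[0,0,0],[0,0,0],[0,0,0],[0,0,0],[0,0,0]]}'; python3 -c "
from h import *
print(env.get_state()['joints'].round(3))
grab('side','s1'); grab('top','t1')"
```

```text
time_s: 1.2
eef_pos: [0.0751, 0.2878, 0.2711]
tool_rot: [-3.141, 0.0, 2.9]
wrist_force: [0.2, -0.5, -0.2]
width: -0.0001
[-1.354 -0.224 -0.063  2.301 -0.015  1.064 -0.079]
```

View pics/s1.png

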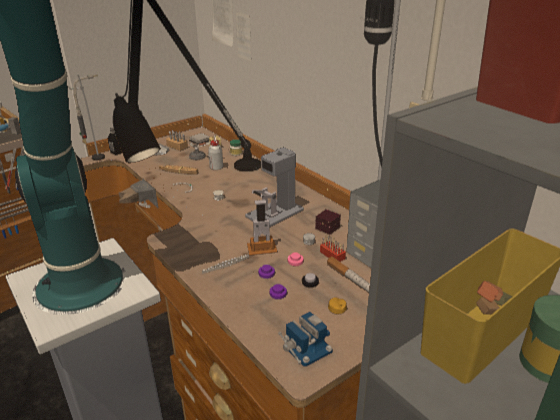

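The retraction matched plan, with the TCP at (0.075, 0.288, 0.271), and the lamp head is well clear outside. Next I'll sweep round at r≈0.30, then move out over the hook.

```bash
python3 -m inch '{"claw":[255,255,255,255,255,255,255,255,255,120,120,120,120,120,120,120,120],"translation":[[0.041,-0.014,0],[0.037,-0.019,0],[0.034,-0.024,0],[0.030,-0.028,0],[0.026,-0.033,0],[0.022,-0.035,0],[0.016,-0.038,0],[0.011,-0.040,0],[0.005,-0.041,0],[0.028,-0.030,0],[0.028,-0.030,0],[0.028,-0.030,0],[0.028,-0.030,0],[0.028,-0.030,0],[0.028,-0.030,-0.02],[0,0,-0.02],[0,0,0]],"rotation":[[0,0,0],[0,0,0],[0,0,0],[0,0,0],[0,0,0],[0,0,0],[0,0,0],[0,0,0],[0,0,0],[0,0,-2],[0,0,-2],[0,0,-2],[0,0,-2],[0,0,-2],[0,0,-2.5],[0,0,0],[0,0,0]]}'; python3 -c "
from h import *
print(env.get_state()['joints'].round(3))
a=grab('side','s2'); b=grab('top','t2')
cv2.imwrite('pics/c2.png',np.hstack([cv2.resize(a[110:270,190:330],(420,480)),cv2.resize(b[150:310,230:356],(378,480))])[...,::-1])"
```

```text
time_s: 3.0
eef_pos: [0.4649, -0.1617, 0.2282]
tool_rot: [-3.135, -0.005, 2.68]
wrist_force: [-0.9, 0.1, 0.1]
width: 0.0448
[-0.474  0.257  0.867  2.022 -0.229  0.97   1.619]
```

View pics/c2.png

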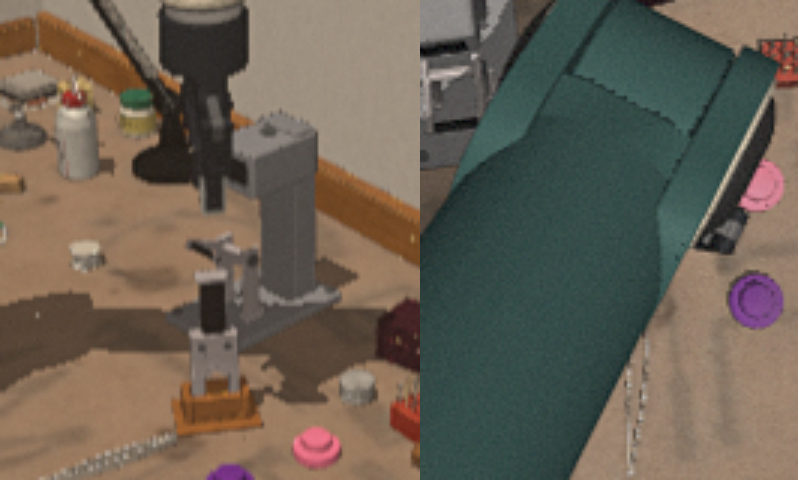

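The side crop shows the fingers directly above the hook's grip with the jaws straddling its thickness. I'll lower and grip.

```bash
python3 -m inch '{"claw":[120,120,120,120,120,120,255,255,255,255,255,255],"translation":[[0,-0.001,-0.029],[0,-0.001,-0.029],[0,0,-0.029],[0,0,-0.02],[0,0,-0.01],[0,0,0],[0,0,0],[0,0,0],[0,0,0],[0,0,0],[0,0,0],[0,0,0]],"rotation":[[0,0,0],[0,0,0],[0,0,0],[0,0,0],[0,0,0],[0,0,0],[0,0,0],[0,0,0],[0,0,0],[0,0,0],[0,0,0],[0,0,0]]}'; python3 -c "
from h import *
s=env.get_state();print(s['joints'].round(3),s['wrist_torque'])"
```

```text
time_s: 4.3
eef_pos: [0.467, -0.1627, 0.1157]
tool_rot: [3.14, 0.002, 2.682]
wrist_force: [0.5, 1.2, 6.9]
width: 0.0137
[-0.333  0.447  0.741  2.109 -0.45   0.742  1.81 ] [0.58999536 0.04299329 0.00535359]
```

```bash
cat > plan.py <<'E'
from h import *
from scipy.optimize import least_squares
from scipy.spatial.transform import Rotation as R
def pins():
  T=lambda x,y:(205+x/4,110+y/4); S=lambda x,y:(225+x/4,140+y/4)
  obs=lambda a:[('top',(-a,.05,.012),T(92,386)),('top',(-a,-.05,.012),T(250,366)),('top',(.165-a,-.05,.012),T(216,110)),
   ('top',(-.004,.031,.2),T(62,222)),('top',(-.004,-.031,.2),T(167,210)),
   ('side',(-.004,.031,.2),S(147,68)),('side',(-.004,-.031,.2),S(203,85)),('side',(-.004,-.031,.15),S(203,143)),
   ('side',(-a,.05,.012),S(82,301)),('side',(.165-a,-.05,.012),S(315,273))]
  def f(p):
    c,s=np.cos(p[2]),np.sin(p[2]);r=[]
    for cam,(x,y,z),uv in obs(p[3]):
      r+=list(proj(cam,[[p[0]+c*x-s*y,p[1]+s*x+c*y,z]])[0]-uv)
    return np.array(r)
  o=least_squares(f,[.5885,-.0333,.1,.062],loss='soft_l1',diff_step=1e-2)
  return o.x,f(o.x).reshape(-1,2).round(1)
E
python3 - <<'E'
from plan import *
x,r=pins();print(x,np.degrees(x[2]));print(r.tolist())
E
```

```text
[ 0.58781083 -0.03303942  0.11885342  0.0624062 ] 6.809799103068522
[[-0.1, 1.0], [0.9, 0.0], [0.1, -0.7], [-1.7, 0.1], [2.3, -1.4], [-0.8, -1.6], [-0.6, 0.3], [-0.2, 1.2], [-0.7, -1.2], [0.6, -1.4]]
```

```bash
python3 -m inch '{"claw":[255,255,255,255,255,255,255],"translation":[[0,0,0.006],[0,0,0.015],[0,0,0.02],[0,0,0.025],[0,0,0.03],[0,0,0.024],[0,0,0]],"rotation":[[0,0,0],[0,0,0],[0,0,0],[0,0,0],[0,0,0],[0,0,0],[0,0,0]]}'; python3 -c "
from h import *
s=env.get_state();print(s['joints'].round(3),s['eef_pos'])"
```

```text
time_s: 5.0
eef_pos: [0.4673, -0.1639, 0.2378]
tool_rot: [3.139, 0.006, 2.681]
wrist_force: [0.4, -0.3, -1.9]
width: 0.0135
[-0.486  0.241  0.886  2.014 -0.228  0.979  1.623] [ 0.46726012 -0.16389426  0.23783448]
```

The hook is lifted (about 2 N of weight, still held) and the tester fit puts the pin at (0.588, −0.033) with yaw ≈6.2°. I'll turn, lean by 28° and move to a waypoint on the hook's axis, well back from the pin.

```bash
python3 -m inch '{"claw":[255,255,255,255,255,255,255,255,255,255],"translation":[[0,0.013,0.010],[0,0.013,0.010],[0,0.013,0],[0.004,0.013,0],[0.005,0.014,0],[0.005,0.014,0],[0.006,0.014,0],[0.006,0.014,0],[0.006,0.013,-0.010],[0,0,0]],"rotation":[[0,0,6.5],[0,0,6.5],[0,0,6.5],[0,0,6.5],[0,0,6.6],[0.76,-6.96,0],[0.76,-6.96,0],[0.76,-6.96,0],[0.76,-6.96,0],[0,0,0]]}'
cat > chk.py <<'E'
from plan import *
import sys
s=env.get_state();M=R.from_euler('xyz',s['tool_rot']).as_matrix();p=s['eef_pos']
print(s['joints'].round(3),'toolz',M[:,2].round(3),'tooly',M[:,1].round(3),'tcp',p.round(4))
d=float(sys.argv[1]);P=np.array([.588,-.033,.08]);y=np.radians(6.2)
h=-M[:,2];ex=np.array([np.cos(y),np.sin(y),0]);ey=np.array([-np.sin(y),np.cos(y),0])
q=p-d*h-P  # hook origin rel pin
lean=np.degrees(np.arctan2(-h@ex,h[2]));perp=np.cross(ey,h)
print('lean',lean.round(2),'side lean',np.degrees(h@ey).round(2),'along',(q@h).round(4),'perp(fwd-up)',(q@perp).round(4),'y',(q@ey).round(4))
print('jaw yaw',np.degrees(np.arctan2(M[1,1],M[0,1])).round(2),'h',h.round(4),'perp',perp.round(4))
O=p-d*h
print('proj side', proj('side',[O+h*.106,O+h*.045,O-h*.042,P]).tolist())
E
python3 chk.py .0657; python3 -c "
from h import *
a=grab('side','s3'); b=grab('top','t3')
cv2.imwrite('pics/c3.png',np.hstack([cv2.resize(a[130:250,215:315],(500,600),interpolation=2),cv2.resize(b[110:230,205:265],(300,600),interpolation=2)])[...,::-1])"
```

```text
time_s: 6.0
eef_pos: [0.4921, -0.0404, 0.2403]
tool_rot: [3.138, 0.481, -3.032]
wrist_force: [-1.8, 0.6, -3.4]
width: 0.0136
[-0.647 -0.067  0.71   2.33  -0.114  0.392  1.849] toolz [ 0.459  0.054 -0.887] tooly [-0.111  0.994  0.003] tcp [ 0.4921 -0.0404  0.2403]
lean 27.53 side lean -0.23 along 0.1209 perp(fwd-up) -0.0112 y 0.0032
jaw yaw 96.36 h [-0.4591 -0.0538  0.8867] perp [0.8816 0.0958 0.4622]
proj side [[236.9, 144.8], [245.6, 159.7], [257.1, 179.4], [269.8, 193.7]]
```

View pics/c3.png

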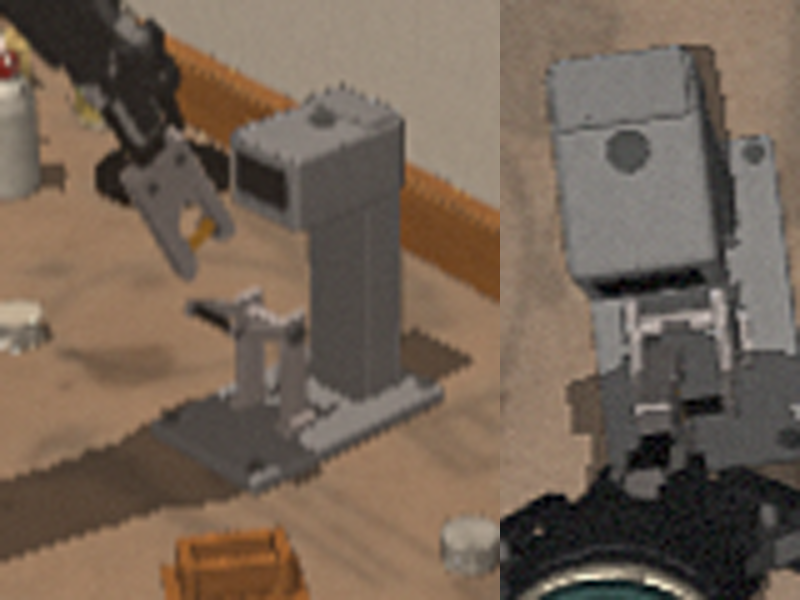

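The picture (scale 5, offset 215,130) shows the mouth facing the pin. The prong tips are at crop (187,277) and (228,235), and the brass latch is on the forward-up prong, so hook +x is forward. The pin is at about crop (274,318). I'll correct sideways and come up to the pin.

```bash
python3 -m inch '{"claw":[255,255,255,255,255],"translation":[[0.012,-0.002,0.006],[0.0125,0.0015,-0.0245],[0.0125,0.0015,-0.0245],[0,0,0],[0,0,0]],"rotation":[[0,0,0],[0,0,0],[0,0,0],[0,0,0],[0,0,0]]}'; python3 chk.py .0657;  python3 -c "
from h import *
a=grab('side','s4'); b=grab('top','t4')
cv2.imwrite('pics/c4.png',cv2.resize(a[145:225,225:325],(800,640),interpolation=2)[:600,:,::-1])"
```

```text
time_s: 6.6
eef_pos: [0.5337, -0.0415, 0.2051]
tool_rot: [-3.141, 0.487, -3.032]
wrist_force: [0.4, -1.1, -1.6]
width: 0.0135
[-0.625  0.123  0.747  2.291 -0.582  0.33   2.291] toolz [ 0.465  0.05  -0.884] tooly [-0.109  0.994 -0.001] tcp [ 0.5337 -0.0415  0.2051]
lean 27.9 side lean 0.01 along 0.0705 perp(fwd-up) 0.0101 y -0.0026
jaw yaw 96.27 h [-0.4652 -0.0504  0.8838] perp [0.8786 0.0954 0.4679]
proj side [[250.0, 152.9], [258.3, 167.0], [269.1, 185.8], [269.8, 193.7]]
```

View pics/c4.png

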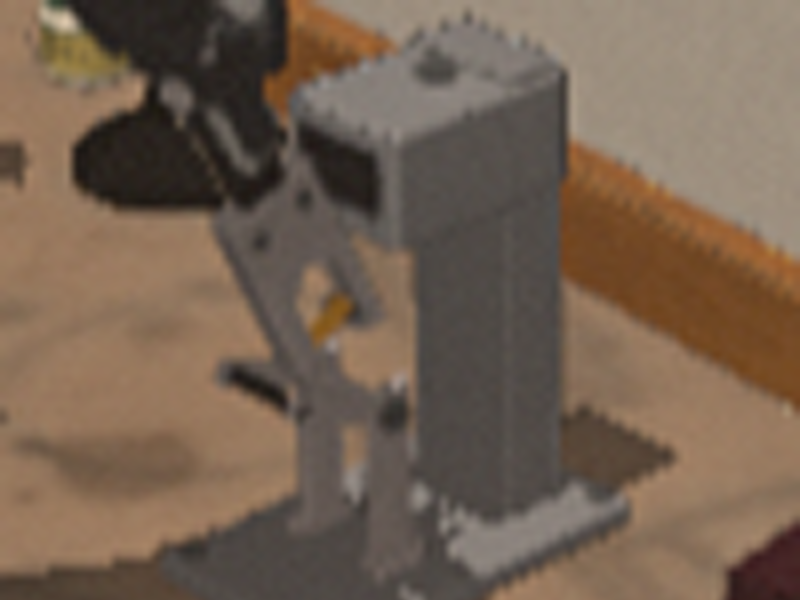

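```bash
cat >> chk.py <<'E'
for nm,(x,z) in dict(Rtip=(.022,-.042),Ltip=(-.022,-.042),Rsh=(.022,.045),Lsh=(-.022,.045),piv=(.01,-.028)).items():
  print(nm,[proj('side',[O+perp*x+h*z+ey*yy])[0].tolist() for yy in(-.007,.007)])
print('pin ends',proj('side',[P-ey*.023,P+ey*.023,P-ex*.044+[0,0,.018]-ey*.017,P-ex*.044+[0,0,.018]+ey*.017]).tolist())
E
python3 chk.py .0657 | tail -6
```

```text
Rtip [[275.3, 181.1], [272.2, 179.6]]
Ltip [[265.9, 191.4], [262.9, 189.8]]
Rsh [[264.6, 162.2], [261.5, 160.8]]
Lsh [[254.8, 172.7], [251.7, 171.2]]
piv [[271.1, 181.0], [268.0, 179.5]]
pin ends [[274.9, 196.3], [264.9, 191.1], [262.7, 195.3], [255.2, 191.4]]
```

```bash
cat >> chk.py <<'E'
def overlay(src,dst,u0,v0,w,hh,k,O=None,dx=0,dz=0,tilt=0):
  im=cv2.imread(f'pics/{src}.png')[v0:v0+hh,u0:u0+w];im=cv2.resize(im,None,fx=k,fy=k,interpolation=2)
  O=globals()['O']
  for yy,col in((-.007,(0,0,255)),(.007,(0,255,0))):
    pts=[(-.022,.045),(-.022,-.042),(-.0165,-.042),(-.01,-.033),(-.01,0),(-.002,.007),(.006,0),(.006,-.033),(.0125,-.042),(.022,-.042),(.022,.045)]
    q=proj('side',[O+perp*x+h*z+ey*yy for x,z in pts]);q=((q+.5-[u0,v0])*k-.5).astype(np.int32)
    cv2.polylines(im,[q],True,col,1)
  q=proj('side',[P-ey*.017+.005*(ex*np.cos(a)+np.array([0,0,1])*np.sin(a)) for a in np.arange(0,6.3,.4)])
  cv2.polylines(im,[((q+.5-[u0,v0])*k-.5).astype(np.int32)],True,(255,0,255),1)
  cv2.imwrite(f'pics/{dst}.png',im)
if len(sys.argv)>3: overlay(sys.argv[2],sys.argv[3],235,150,60,50,12)
E
python3 chk.py .0657 s4 o4 >/dev/null
```

```text
(no output)
```

View pics/o4.png

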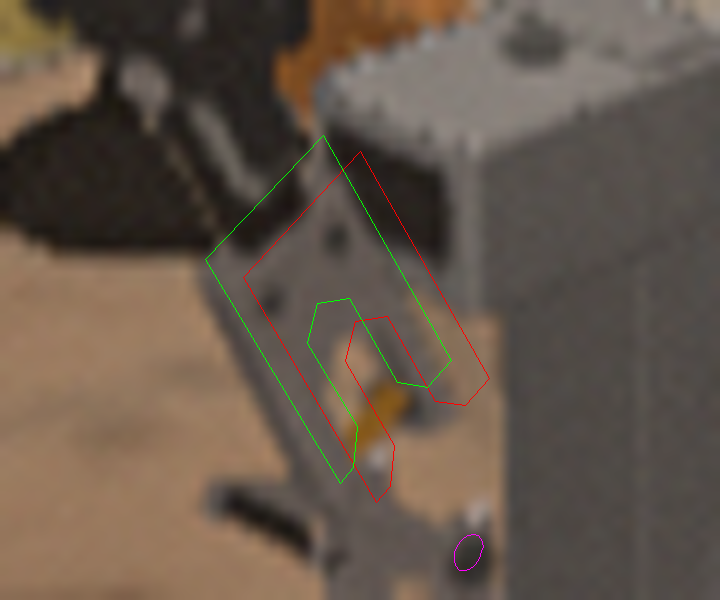

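The overlay shows the hook has swung in the pads toward vertical by a few degrees: the shoulder matches, but the tips are displaced. I'll fit that swing.

```bash
cat > fit.py <<'E'
import sys;sys.argv=['chk','.0657']
import io,contextlib
with contextlib.redirect_stdout(io.StringIO()): exec(open('chk.py').read())
G=p+.019*h   # grasp point
def hook(delta,s):  # delta>0: more vertical ; returns O,h2,perp2
  Rm=R.from_rotvec(ey*delta).as_matrix();h2=Rm@h
  return G-(.0847+s)*h2,h2,np.cross(ey,h2)
if __name__=='__main__':
  U=lambda a,b:np.array([235+(a+.5)/12-.5,150+(b+.5)/12-.5])
  ob=[((-.022,.007,.045),U(203,264)),((.0105,0,-.028),U(405,383)),((-.010,0,-.028),U(353,442)),((.022,-.007,-.042),U(452,400)),((.013,-.007,-.042),U(435,428))]
  def f(v,full=False):
    O,h2,p2=hook(*v[:2]);r=[(proj('side',[O+p2*x+ey*y+h2*z])[0]-uv) for (x,y,z),uv in ob]
    a,b=[proj('side',[O-p2*.022+ey*.007+h2*z])[0] for z in(.045,-.042)];n=np.array([-(b-a)[1],(b-a)[0]]);n/=np.linalg.norm(n)
    r+= [np.array([n@(U(300,455)-a),n@(U(245,350)-a)])];return np.array(r).ravel()
  o=least_squares(f,[.05,0],diff_step=1e-2,x_scale=[.1,.01]);print(np.degrees(o.x[0]),o.x[1],o.fun.round(1))
E
python3 fit.py
```

```text
3.580986219567645 0.0 [-0.6 -0.  -0.1  0.3 -0.4 -0.1  1.5  0.3  1.  -0.  -0.4 -0.3]
```

```bash
sed -i 's/\.reshape(-1,2)\.round(1)/.reshape(-1,2)/' h.py; sed -i 's/least_squares(f,\[.05,0\],diff_step=1e-2,x_scale=\[.1,.01\])/least_squares(f,[.05,.001],x_scale=[.1,.01],diff_step=[.02,.5])/' fit.py; sed -i '$a\  O,h2,p2=hook(*o.x);q=O-P;print("lean",np.degrees(np.arctan2(-h2@ex,h2[2])),"along",q@h2,"perp",q@p2,"y",q@ey,"h2",h2,"p2",p2)' fit.py; python3 fit.py
```

```text
3.7306703427066714 -0.0009641331486219685 [-0.7 -0.3 -0.3  0.2 -0.5 -0.2  1.4  0.2  0.8 -0.2 -0.5 -0.4]
lean 24.32555298948315 along 0.0727017478705758 perp 0.0006419738671541743 y -0.002176471072364084 h2 [-0.40938298 -0.0456671   0.91121902] p2 [0.90588926 0.09841107 0.4119205 ]
```

```bash
cat > goal.py <<'E'
from fit import *
def goal(dl,along,pp,delta=np.radians(3.7),s=-.001):
  # rotate tool by dl deg more lean, then place hook; returns TCP delta
  Rm=R.from_rotvec(-ey*np.radians(dl)).as_matrix();h1=Rm@h
  h2=R.from_rotvec(ey*delta).as_matrix()@h1;p2=np.cross(ey,h2)
  O=P+along*h2+pp*p2;Gt=O+(.0847+s)*h2;T=Gt-.019*h1
  return (T-p).round(4),'hooklean',np.degrees(np.arctan2(-h2@ex,h2[2])).round(2),'h2',h2.round(3)
E
python3 -c "
from goal import *
print(p,goal(5,.062,.002),goal(5,0,.0),'rot',(-ey*5).round(3))"
```

```text
[ 0.53364712 -0.04117118  0.20604388] (array([-0.0046,  0.0016, -0.014 ]), 'hooklean', np.float64(29.36), 'h2', array([-0.487, -0.054,  0.872])) (array([ 0.0239,  0.0048, -0.069 ]), 'hooklean', np.float64(29.36), 'h2', array([-0.487, -0.054,  0.872])) rot [ 0.54  -4.971 -0.   ]
```

```bash
python3 -m inch '{"claw":[255,255,255,255,255,255,255,255],"translation":[[-0.004,0.001,-0.004],[-0.001,0.001,-0.010],[0,0,0],[0.0045,0.0005,-0.0085],[0.0045,0.0005,-0.0085],[0.0045,0.0005,-0.0085],[0,0,0],[0,0,0]],"rotation":[[0.54,-4.97,0],[0,0,0],[0,0,0],[0,0,0],[0,0,0],[0,0,0],[0,0,0],[0,0,0]]}'; python3 chk.py .0657 | head -3; python3 -c "
from goal import *
print(goal(0,0,0));s=env.get_state();print(s['wrist_force'],s['wrist_torque'])
grab('side','s5');grab('top','t5')"
```

```text
time_s: 7.5
eef_pos: [0.545, -0.0351, 0.1684]
tool_rot: [3.133, 0.555, -3.031]
wrist_force: [0.8, 1.1, 0.5]
width: 0.0133
[-0.337  0.205  0.441  2.33  -1.198  0.205  2.891] toolz [ 0.523  0.066 -0.85 ] tooly [-0.115  0.993  0.007] tcp [ 0.545  -0.0351  0.1684]
lean 31.8 side lean -0.55 along 0.032 perp(fwd-up) 0.0101 y 0.0032
jaw yaw 96.58 h [-0.5227 -0.0665  0.8499] perp [0.8449 0.0918 0.5269]
(array([ 0.0138, -0.0017, -0.0307]), 'hooklean', np.float64(28.1), 'h2', array([-0.467, -0.06 ,  0.882]))
[0.82596223 1.10751632 0.47523363] [0.18300022 0.40967214 0.10712022]
```

J6 is near its minimum, J7 is at 2.89 of 2.92 and J5 is at −1.20 of −1.29, so the wrist is close to singular at this lean. The pin is just inside the mouth. I'll reduce the tool lean about the pin before pushing on.

```bash
python3 -c "
from goal import *
print(goal(-3.5,.033,.002),goal(-5,.033,.002))"
```

```text
(array([ 0.0057, -0.0029,  0.0019]), 'hooklean', np.float64(24.6), 'h2', array([-0.413, -0.054,  0.909])) (array([ 0.0081, -0.0026,  0.0028]), 'hooklean', np.float64(23.1), 'h2', array([-0.389, -0.052,  0.92 ]))
```

```bash
python3 -m inch '{"claw":[255,255,255,255],"translation":[[0.0025,-0.0015,0.001],[0.0025,-0.0015,0.001],[0,0,0],[0,0,0]],"rotation":[[-0.45,1.5,0],[-0.45,1.5,0],[0,0,0],[0,0,0]]}'; python3 chk.py .0657 | head -3; python3 -c "
from goal import *
print(goal(0,0,0),goal(0,.033,.002));s=env.get_state();print(s['wrist_torque'],s['qd'].round(3))
"
```

```text
time_s: 8.0
eef_pos: [0.5496, -0.0382, 0.1697]
tool_rot: [-3.137, 0.501, -3.025]
wrist_force: [1.6, -0.3, 2.2]
width: 0.0133
[-0.478  0.226  0.597  2.291 -0.932  0.267  2.622] toolz [ 0.478  0.051 -0.877] tooly [-0.114  0.993 -0.004] tcp [ 0.5496 -0.0382  0.1697]
lean 28.72 side lean 0.03 along 0.0315 perp(fwd-up) 0.0091 y -0.0011
jaw yaw 96.55 h [-0.4778 -0.0514  0.877 ] perp [0.8719 0.0947 0.4805]
(array([ 0.0122,  0.0024, -0.0305]), 'hooklean', np.float64(25.02), 'h2', array([-0.421, -0.045,  0.906])) (array([0.0002, 0.0011, 0.0003]), 'hooklean', np.float64(25.02), 'h2', array([-0.421, -0.045,  0.906]))
[-0.11564161 -0.17811832 -0.07069428] [ 0.022 -0.003 -0.022  0.    -0.011 -0.002  0.001]
```

```bash
python3 -m inch '{"claw":[255,255,255,255,255],"translation":[[0.002,0.0004,-0.0046],[0.002,0.0004,-0.0046],[0.002,0.0004,-0.0046],[0.002,0.0004,-0.0046],[0,0,0]],"rotation":[[0,0,0],[0,0,0],[0,0,0],[0,0,0],[0,0,0]]}'; python3 chk.py .0657 | head -3; python3 -c "
from goal import *
print(goal(0,0,0));s=env.get_state();print(s['wrist_torque'])
grab('side','s6')
"
```

```text
time_s: 8.5
eef_pos: [0.5567, -0.0368, 0.15]
tool_rot: [-3.139, 0.498, -3.026]
wrist_force: [2.1, -0.0, -3.1]
width: 0.0136
[-0.385  0.274  0.495  2.283 -1.071  0.24   2.751] toolz [ 0.475  0.052 -0.878] tooly [-0.113  0.994 -0.003] tcp [ 0.5567 -0.0368  0.15  ]
lean 28.56 side lean -0.01 along 0.0109 perp(fwd-up) 0.0058 y -0.0003
jaw yaw 96.51 h [-0.4752 -0.0519  0.8783] perp [0.8732 0.0949 0.478 ]
(array([ 0.0054,  0.0009, -0.0108]), 'hooklean', np.float64(24.86), 'h2', array([-0.418, -0.046,  0.907]))
[0.03045583 0.13534973 0.05745376]
```

```bash
python3 -m inch '{"claw":[255,255,255,255,255,255],"translation":[[0.0019,0.0003,-0.0031],[0.0019,0.0003,-0.0031],[0.0019,0.0002,-0.0031],[0.0019,0.0002,-0.0031],[0,0,0],[0,0,0]],"rotation":[[-0.06,0.5,0],[-0.06,0.5,0],[0,0,0],[0,0,0],[0,0,0],[0,0,0]]}'; python3 chk.py .0657 | head -3; python3 -c "
from goal import *
print(goal(0,0,0));s=env.get_state();print(s['wrist_force'],s['wrist_torque'])
grab('side','s7')
"
```

```text
time_s: 9.15
eef_pos: [0.5663, -0.0359, 0.1409]
tool_rot: [-3.14, 0.487, -3.027]
wrist_force: [-12.8, 0.2, 25.1]
width: 0.0134
[-0.374  0.31   0.484  2.26  -1.089  0.247  2.76 ] toolz [ 0.465  0.051 -0.884] tooly [-0.113  0.994 -0.002] tcp [ 0.5663 -0.0359  0.1409]
lean 27.89 side lean -0.05 along -0.0017 perp(fwd-up) 0.0091 y -0.0005
jaw yaw 96.5 h [-0.4649 -0.0513  0.8839] perp [0.8787 0.0955 0.4678]
(array([-0.0036,  0.0001, -0.0013]), 'hooklean', np.float64(24.19), 'h2', array([-0.407, -0.045,  0.912]))
[-12.77405133   0.23928886  25.11554018] [0.24651496 0.41578524 0.18714408]
```

```bash
python3 chk.py .0657 s7 o7 >/dev/null
```

```text
(no output)
```

View pics/o7.png

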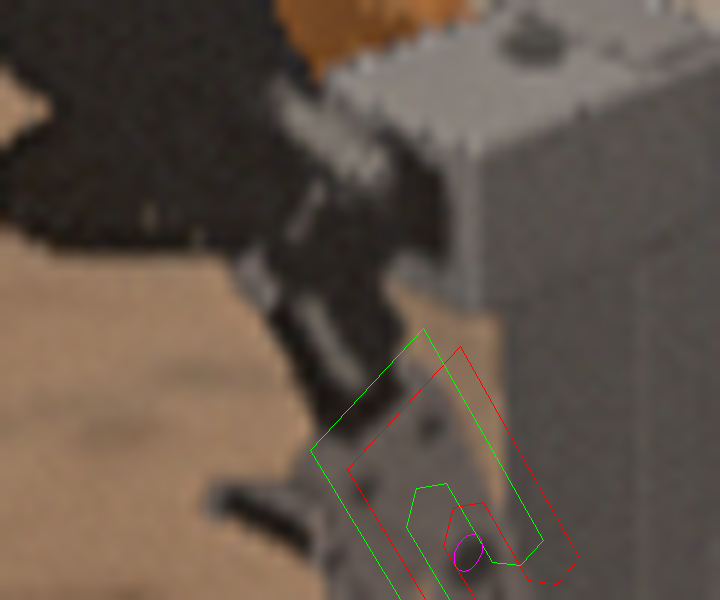

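```bash
python3 -m inch '{"claw":[255,255,255],"translation":[[0.0004,0,-0.0009],[0.0004,0,-0.0009],[0,0,0]],"rotation":[[0,0,0],[0,0,0],[0,0,0]]}';python3 chk.py .0657 | head -2
python3 - <<'E'
import cv2,numpy as np
for s in('s3','s4','s5','s6','s7'):
  a=cv2.cvtColor(cv2.imread(f'pics/{s}.png'),cv2.COLOR_BGR2HSV)
  m=(a[...,0]>12)&(a[...,0]<24)&(a[...,1]>150)&(a[...,2]>70);m[:165]=0;m[215:]=0;m[:,:235]=0;m[:,290:]=0
  v,u=np.nonzero(m);print(s,len(u),(u.mean().round(1),v.mean().round(1),u.min(),u.max(),v.min(),v.max()) if len(u) else '')
E
```

```text
time_s: 9.5
eef_pos: [0.5671, -0.0357, 0.1408]
tool_rot: [3.141, 0.489, -3.028]
wrist_force: [-26.9, 0.1, 49.7]
width: 0.0134
[-0.366  0.311  0.475  2.259 -1.101  0.247  2.772] toolz [ 0.467  0.054 -0.883] tooly [-0.113  0.994  0.001] tcp [ 0.5671 -0.0357  0.1408]
lean 28.03 side lean -0.17 along -0.0021 perp(fwd-up) 0.01 y -0.0002
s3 14 (np.float64(254.7), np.float64(176.2), np.int64(253), np.int64(257), np.int64(174), np.int64(179))
s4 14 (np.float64(265.7), np.float64(184.2), np.int64(264), np.int64(268), np.int64(182), np.int64(187))
s5 12 (np.float64(268.8), np.float64(191.2), np.int64(267), np.int64(271), np.int64(189), np.int64(193))
s6 0 
s7 0
```

The seat is solid: 57 N along the axis moved it only 0.1 mm. The latch is hidden behind the cheek, so I'll test it with a gentle pull. If it is shut, it must catch the pin after about 20 mm.

```bash
python3 -m inch '{"claw":[255,255,255,255,255,255,255],"translation":[[-0.0022,-0.0002,0.005],[-0.0022,-0.0002,0.005],[-0.0022,-0.0002,0.005],[-0.0022,-0.0003,0.005],[-0.0022,-0.0003,0.005],[0,0,0],[0,0,0]],"rotation":[[0,0,0],[0,0,0],[0,0,0],[0,0,0],[0,0,0],[0,0,0],[0,0,0]]}';python3 chk.py .0657 | head -2
```

```text
time_s: 10.2
eef_pos: [0.5529, -0.0362, 0.1588]
tool_rot: [-3.137, 0.476, -3.023]
wrist_force: [10.2, -0.1, -20.8]
width: 0.0129
[-0.485  0.261  0.604  2.276 -0.937  0.283  2.618] toolz [ 0.456  0.049 -0.889] tooly [-0.116  0.993 -0.004] tcp [ 0.5529 -0.0362  0.1588]
lean 27.3 side lean 0.02 along 0.0204 perp(fwd-up) 0.0048 y 0.0006
```

The latch holds: a 23 N pull at about 21 mm of travel goes no further. I'll push it home again, ease off, let the hook pivot down to the rest bar in the pads, and release.

```bash
python3 -m inch '{"claw":[255,255,255,255,255,255,255],"translation":[[0.0022,0.0002,-0.005],[0.0022,0.0002,-0.005],[0.0022,0.0002,-0.005],[0.0022,0.0003,-0.005],[0.0019,0.0003,-0.004],[0,0,0],[0,0,0]],"rotation":[[0,0,0],[0,0,0],[0,0,0],[0,0,0],[0,0,0],[0,0,0],[0,0,0]]}';python3 chk.py .0657 | head -2
```

```text
time_s: 10.9
eef_pos: [0.568, -0.0358, 0.1412]
tool_rot: [-3.14, 0.489, -3.027]
wrist_force: [-12.4, 0.3, 29.8]
width: 0.0133
[-0.373  0.312  0.482  2.257 -1.097  0.247  2.768] toolz [ 0.467  0.052 -0.883] tooly [-0.113  0.994 -0.002] tcp [ 0.568  -0.0358  0.1412]
lean 28.03 side lean -0.05 along -0.0022 perp(fwd-up) 0.0109 y -0.0005
```

```bash
python3 -m inch '{"claw":[255,255,255,255,255],"translation":[[-0.001,0,0.0018],[-0.004,-0.0004,-0.0018],[-0.004,-0.0004,-0.0022],[-0.004,-0.0004,-0.0025],[0,0,0]],"rotation":[[0,0,0],[0,0,0],[0,0,0],[0,0,0],[0,0,0]]}';python3 chk.py .0657 | head -2
```

```text
time_s: 11.4
eef_pos: [0.5552, -0.037, 0.1351]
tool_rot: [-3.137, 0.488, -3.026]
wrist_force: [1.5, 0.3, 10.5]
width: 0.0132
[-0.337  0.302  0.441  2.286 -1.147  0.222  2.827] toolz [ 0.466  0.05  -0.883] tooly [-0.113  0.994 -0.004] tcp [ 0.5552 -0.037   0.1351]
lean 27.94 side lean 0.05 along -0.0015 perp(fwd-up) -0.0034 y -0.0004
```

```bash
python3 -m inch '{"claw":[120,120,120,120,120,120,120,120,120,120],"translation":[[0,0,0],[0,0,0],[0,0,0],[0,0,0],[-0.007,-0.0008,0.0132],[-0.014,-0.0015,0.0265],[-0.014,-0.0015,0.0265],[-0.014,-0.0015,0.0265],[-0.014,-0.0015,0.0265],[0,0,0]],"rotation":[[0,0,0],[0,0,0],[0,0,0],[0,0,0],[0,0,0],[0,0,0],[0,0,0],[0,0,0],[0,0,0],[0,0,0]]}';python3 chk.py .0657 | head -2
```

```text
time_s: 12.4
eef_pos: [0.5006, -0.038, 0.2323]
tool_rot: [3.138, 0.483, -3.02]
wrist_force: [-0.1, 0.5, -0.1]
width: 0.0452
[-0.836 -0.044  0.913  2.332 -0.179  0.369  1.93 ] toolz [ 0.461  0.06  -0.886] tooly [-0.123  0.992  0.003] tcp [ 0.5006 -0.038   0.2323]
lean 27.68 side lean -0.56 along 0.1097 perp(fwd-up) -0.0067 y 0.0051
```

Released and withdrawn. I'll go over to the button with the tool upright and the fingers shut.

```bash
python3 -m inch '{"claw":[120,120,255,255,255,255,255,255,255,255,255,255,255],"translation":[[-0.012,0,0.025],[-0.005,-0.02,0.01],[0,-0.032,0],[0,-0.032,0],[0,-0.032,0],[0,-0.032,0],[0,-0.032,-0.01],[0,-0.032,-0.025],[0,-0.032,-0.025],[0,-0.032,-0.025],[0,-0.032,-0.025],[0,-0.012,-0.025],[0,0,0]],"rotation":[[0,0,0],[0,0,0],[-0.75,6.92,0],[-0.75,6.92,0],[-0.75,6.92,0],[-0.75,6.92,0],[0,0,0],[0,0,0],[0,0,0],[0,0,0],[0,0,0],[0,0,0],[0,0,0]]}';python3 chk.py .0657 | head -1
python3 - <<'E'
from h import *
s=grab('side','s8');t=grab('top','t8')
print(env.get_state()['eef_pos'])
a=cv2.resize(s[150:225,225:305],(480,450),interpolation=2);b=cv2.resize(t[110:260,200:300],(300,450),interpolation=2)
cv2.imwrite('pics/c8.png',np.hstack([a,b])[...,::-1])
E
```

```text
time_s: 13.7
eef_pos: [0.4818, -0.3579, 0.1233]
tool_rot: [3.129, -0.009, -3.025]
wrist_force: [-0.2, -0.1, 0.0]
width: 0.0006
[-0.061  0.683  0.91   1.844 -0.654  0.963  2.831] toolz [-0.01   0.011 -1.   ] tooly [-0.116  0.993  0.012] tcp [ 0.4818 -0.3579  0.1233]
[ 0.48401672 -0.35694873  0.12674701]
```

View pics/c8.png

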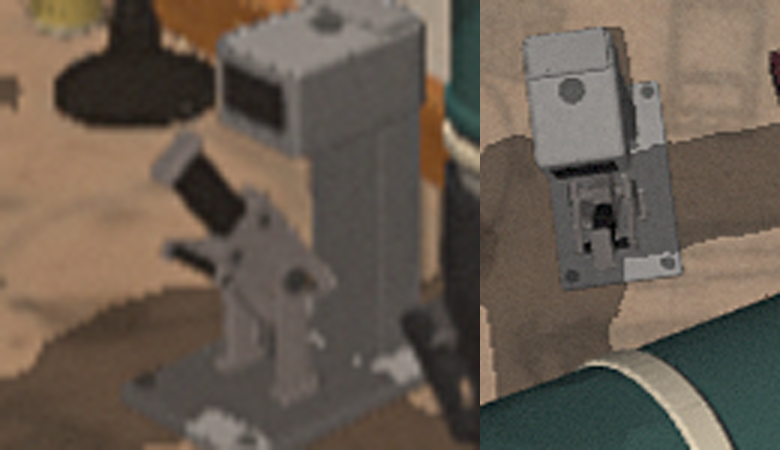

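The picture shows the hook on the pin, lying on the rest bar with its grip leaning to the front and its cap at crop (172,158). I'll turn the tool for J7 margin, centre over the button, and check the hook's cap numerically.

```bash
python3 -m inch '{"claw":[255,255,255,255,255,255,255],"translation":[[-0.004,-0.001,-0.01],[-0.004,-0.001,-0.01],[0,0,-0.01],[0,0,-0.01],[0,0,-0.01],[0,0,0],[0,0,0]],"rotation":[[0,0,-8],[0,0,-8],[0,0,-8],[0,0,-8],[0,0,-8],[0,0,0],[0,0,0]]}'
python3 - <<'E'
from plan import *
P=np.array([.588,-.033,.08]);y=np.radians(6.2);l=np.radians(35)
h=np.array([-np.sin(l)*np.cos(y),-np.sin(l)*np.sin(y),np.cos(l)])
print('cap side pred, obs 253.7,176.3:',proj('side',[P+h*.106,P+h*(.106+.02)]))
s=env.get_state();print(s['joints'].round(3),s['eef_pos'])
E
```

```text
time_s: 14.5
eef_pos: [0.4775, -0.3585, 0.0788]
tool_rot: [3.132, -0.003, 2.568]
wrist_force: [-0.7, -0.5, 0.4]
width: -0.0001
cap side pred, obs 253.7,176.3: [[253.85364459 174.59049592]
 [250.63933759 170.75133863]]
[-0.108  0.811  1.005  1.884 -0.858  0.958  2.306] [ 0.47747868 -0.35845027  0.07884532]
```

```bash
python3 -m inch '{"claw":[255,255,255,255,255],"translation":[[-0.003,-0.005,-0.02],[0,0,-0.02],[0,0,-0.008],[0,0,0],[0,0,0]],"rotation":[[0,0,0],[0,0,0],[0,0,0],[0,0,0],[0,0,0]]}'; python3 -m inch '{"claw":[255,255,255,255,255],"translation":[[0,0,-0.005],[0,0,-0.004],[0,0,-0.003],[0,0,-0.003],[0,0,0]],"rotation":[[0,0,0],[0,0,0],[0,0,0],[0,0,0],[0,0,0]]}'
```

```text
time_s: 15.0
eef_pos: [0.4731, -0.3645, 0.0299]
tool_rot: [3.133, -0.005, 2.563]
wrist_force: [0.0, -0.0, 0.1]
width: -0.0003
time_s: 15.5
eef_pos: [0.4737, -0.3646, 0.0161]
tool_rot: [3.132, -0.003, 2.563]
wrist_force: [-0.8, 2.4, 9.7]
width: 0.0002
```

```bash
python3 -m inch '{"claw":[255,255,255],"translation":[[0,0,-0.0015],[0,0,0],[0,0,0]],"rotation":[[0,0,0],[0,0,0],[0,0,0]]}'; python3 -m inch '{"claw":[255,255,255,255,255,255,255],"translation":[[0,0,0.005],[0,0,0.01],[0,0,0.02],[0,0,0.03],[0,0,0.03],[0,0,0.02],[0,0,0]],"rotation":[[0,0,0],[0,0,0],[0,0,0],[0,0,0],[0,0,0],[0,0,0],[0,0,0]]}'
python3 - <<'E'
from h import *
s=grab('side','s9');t=grab('top','t9')
old=cv2.imread('pics/s8.png')[...,::-1].astype(int);d=np.abs(s.astype(int)-old).max(2)
for n,r in dict(hook=(160,205,245,285),).items(): print(n,(d[r[0]:r[1],r[2]:r[3]]>40).mean())
o=cv2.imread('pics/side0.png')[...,::-1].astype(int);d=np.abs(s.astype(int)-o).max(2)
for n,z,p in(('tin',.01,(.592,-.218)),('wax',.01,(.4644,-.4751)),('spool',.01,onz('top',162,208,.01)[:2])):
  u,v=proj('side',[[*p,z]])[0].astype(int);print(n,(u,v),(d[v-10:v+10,u-10:u+10]>50).mean())
E
```

```text
time_s: 15.8
eef_pos: [0.4737, -0.3646, 0.0158]
tool_rot: [3.131, -0.003, 2.563]
wrist_force: [-3.7, 3.6, 20.0]
width: 0.0001
time_s: 16.5
eef_pos: [0.4745, -0.3654, 0.1318]
tool_rot: [3.133, 0.001, 2.563]
wrist_force: [-0.3, -0.1, -0.1]
width: -0.0001
hook 0.034444444444444444
tin (np.int64(309), np.int64(238)) 0.6025
wax (np.int64(337), np.int64(304)) 0.0
spool (np.int64(219), np.int64(194)) 0.0
```

Run:
```python
from h import *
e=env.get_state()['eef_pos'];print(proj('side',[e,e+[0,0,.1],e+[0,0,.2]]).round(), proj('top',[e,e+[0,0,.2]]).round())
for f,g,c in(('top0','t9','top'),('side0','s9','side')):
  a,b=cv2.imread(f'pics/{f}.png'),cv2.imread(f'pics/{g}.png')
  for n,p in(('tin',(.592,-.218,.01)),('wax',(.464,-.475,.01))):
    u,v=proj(c,[p])[0].astype(int);t=a[v-11:v+12,u-11:u+12]
    _,m,_,l=cv2.minMaxLoc(cv2.matchTemplate(b[v-25:v+26,u-25:u+26],t,cv2.TM_CCOEFF_NORMED));print(c,n,round(m,2),l,'(14,14=unmoved)')
a,b=cv2.imread('pics/s8.png'),cv2.imread('pics/s9.png');t=a[165:205,248:282]
_,m,_,l=cv2.minMaxLoc(cv2.matchTemplate(b[155:215,238:292],t,cv2.TM_CCOEFF_NORMED));print('hook',m,l)
```

```text
[[311. 241.]
 [312. 206.]
 [313. 167.]] [[393. 217.]
 [420. 203.]]
top tin 0.35 (14, 14) (14,14=unmoved)
top wax 0.23 (21, 18) (14,14=unmoved)
side tin 0.26 (8, 25) (14,14=unmoved)
side wax 0.99 (14, 14) (14,14=unmoved)
hook 0.9395387768745422 (10, 10)
```

The gripper hides the tin in both views, so I'll back off a little and check again before handing in.

```bash
python3 -m inch '{"claw":[255,255,255,255,255],"translation":[[-0.02,-0.02,0.03],[-0.02,-0.02,0.03],[-0.02,-0.02,0.03],[0,0,0],[0,0,0]],"rotation":[[0,0,0],[0,0,0],[0,0,0],[0,0,0],[0,0,0]]}'
python3 - <<'E'
from h import *
grab('side','s10');grab('top','t10')
for f,g,c in(('top0','t10','top'),('side0','s10','side')):
  a,b=cv2.imread(f'pics/{f}.png'),cv2.imread(f'pics/{g}.png')
  for n,p in(('tin',(.592,-.218,.01)),('wax',(.464,-.475,.01)),('spool',onz('top',162,208,.01))):
    u,v=proj(c,[p])[0].astype(int);t=a[v-8:v+9,u-8:u+9]
    _,m,_,l=cv2.minMaxLoc(cv2.matchTemplate(b[v-20:v+21,u-20:u+21],t,cv2.TM_CCOEFF_NORMED));print(c,n,round(m,2),l,'(12,12=unmoved)')
E
```

```text
time_s: 17.1
eef_pos: [0.4129, -0.4241, 0.2179]
tool_rot: [3.132, -0.005, 2.562]
wrist_force: [0.1, 0.9, -0.2]
width: -0.0005
top tin 0.91 (12, 12) (12,12=unmoved)
top wax 0.25 (24, 12) (12,12=unmoved)
top spool 1.0 (12, 12) (12,12=unmoved)
side tin 0.6 (12, 17) (12,12=unmoved)
side wax 0.69 (12, 12) (12,12=unmoved)
side spool 1.0 (12, 12) (12,12=unmoved)
```

All three bystanders are unmoved in at least one clear view.

```bash
python3 -c "
from rig import env
print(env.get_state()['wrist_force'].round(2)); print(env.close_job())"
```

```text
[ 0.13 -0.11 -0.69]
the job is handed in; nothing more can be done
None
```

The job is handed in at about 17 s of robot time: the hook is latched on the pin and lies on the rest bar, and the button was then pressed and released.

**What I did**
- Took the arm round the inside of the bench lamp and lifted the hook out of the stand.
- Pushed the hook onto the pin. It had swung about 4° in the pads toward vertical and the wrist was close to its joint limits. So at the end it went on leaning about 24°, slightly under the stated 25 to 35°, with the tool at about 28°.
- Lowered the hook toward the rest bar, let go and backed away.
- Pressed the test button with shut fingers and released it.

**Last checks**
- **Seat:** pushing with about 57 N moved the hook only 0.1 mm.
- **Latch:** it was hidden behind the cheek, so I never saw it shut. A pull of about 23 N was stopped after roughly 20 mm of travel, where a shut latch would catch. I then pushed the hook home again, to about 32 N.
- **Hook at rest:** the picture shows it on the rest bar with the grip leaning to the front. Its cap is within 2 pixels of the predicted seated position at a 35° lean.
- **Button:** it went down about 6 mm to a hard stop at 20 N. I took no picture of it coming back up.
- **Bystanders:** the spool matched unmoved in both views. The tin matched only in the top view (0.91; the side match was poor). The wax matched clearly in the side view (0.99) before the last small move, and only 0.69 after it, with the arm or its shadow there; the top match was poor.
- **Contact:** the wrist force was near zero at hand-in, so the robot was touching nothing.

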